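# Lay out the hand-wash kit on the laundry bench

### The job

Lay out the hand-wash kit on the black drip mat, left and right as the robot sees it: the steel soap dish in the centre of the middle bay with its long side running front to back, the bar of soap lying flat in the middle of the dish and lengthways in it, the glass jar standing in the centre of the bay to the left of the dish, and the little round tin standing in the centre of the bay to the right of it. The tin is tucked in behind the tall white canister, so move the canister aside first, and once the tin is in its bay stand the canister back in the middle of its brown cork mat, square with it. Leave the brush and the loose clothespin where they lie, and keep off the peg basket.

Things in the scene. Friction and masses are not known exactly. Their poses are not given: they have to be found in the camera images.
- drip_mat: Black rubber drip mat fixed to the bench, 124 mm front to back (its x) by 280 mm wide (its y), 6 mm thick, flat on top. Two thin white stripes (at y = +46 and -46 mm, flush with the top) part it into three bays side by side; the bay centres lie at y = +93 mm (left bay), 0 (middle) and -93 mm (right bay), all at x = 0. Origin: centre of its underside, on the bench; x points away from the robot, y to the left, z up. Turned up to about 0.2 rad.
- cork_top (a point): Dark brown cork mat fixed to the bench, 88 mm (its x, away from the robot) by 100 mm (its y, to the left), 4 mm thick: the canister stands on it at the start. The point is the centre of its top face. Turned up to about 0.3 rad.
- canister_mid (a point): Tall white box-shaped plastic canister with grey lid, 80 mm (x, front to back) by 60 mm (y) by 125 mm high, about 0.45 kg, loose. The point is its centre, half-way up; z up. It starts on the cork mat, in front of the tin (towards the robot), its back face about 5 mm from the tin.
- tin_mid (a point): Small round metal tin, diameter 50 mm, 40 mm high, about 90 g, loose, standing on the bench just behind the canister (on the side away from the robot), its axis about 70 mm from the canister's. The point is its centre, half-way up; z up.
- jar_mid (a point): Small clear glass jar with a steel screw lid, greatest diameter 52 mm, 64 mm high, about 160 g, loose, upright. The point is its centre, half-way up; z up.
- dish_mid (a point): Shallow open rectangular steel soap dish, 106 mm (its x) by 60 mm (its y) by 14 mm high, walls and floor 4 mm thick (inside 98 by 52 mm), about 140 g, loose. The point is its centre, half-way up (7 mm above its underside, 3 mm above its inner floor); z up. Either end may face front.
- soap_mid (a point): Cream-coloured bar of soap, 66 mm (its x) by 36 mm (its y) by 30 mm high, about 100 g, loose, lying flat on the bench. The point is its centre, half-way up; z up.
- brush: Bystander, loose: scrubbing brush with red plastic handle and white bristles lying crosswise at the far side of the bench, 208 mm long (its x), 50 mm wide, 34 mm high. Origin on the bench under its middle. Not to be moved.
- pin: Bystander, loose: one blue plastic clothespin lying on the bench nearer the robot, 72 mm (its x) by 12 by 10 mm high. Origin: centre of its underside. Not to be moved.
- basket: Bystander, fixed: closed white plastic peg basket with a flap lid and a few coloured pegs on it, 160 mm (x) by 200 mm (y) by 113 mm high (pegs to 127 mm), at the right end of the bench. Origin: centre of its underside.
There are look-alikes about, which are no part of the job. What is shaped like the part that bears tin_mid but red is not meant.

How it is judged:
On the way, in this order (a step that is already met when the one before it is completed fails the run):
1. the canister is moved aside, off its cork mat and upright (horizontal distance between canister_mid and cork_top above 0.08 m and angle between canister_mid's own z axis and vertical below 0.15 rad), for 0.2 s.
2. the tin stands in the right bay of the drip mat (x of tin_mid in the frame of drip_mat between -0.014 and 0.014 m and y of tin_mid in the frame of drip_mat between -0.107 and -0.079 m and z of tin_mid in the frame of drip_mat between 0.021 and 0.031 m and angle between tin_mid's own z axis and vertical below 0.1 rad), for 0.2 s.
At the end, for the whole second after the job is handed in: Dish, jar, tin flat on the drip mat within 14 mm each way of the middle, left, right bay centres; dish front to back within 0.2 rad; soap flat on the dish floor, 15 mm, 0.35 rad; canister upright on the cork mat within 13 mm and square within 0.2 rad; all at rest (all of step 2 and x of dish_mid in the frame of drip_mat between -0.014 and 0.014 m and y of dish_mid in the frame of drip_mat between -0.014 and 0.014 m and z of dish_mid in the frame of drip_mat between 0.008 and 0.018 m and angle between each of dish_mid, soap_mid, jar_mid, canister_mid's own z axis and vertical below 0.1 rad and angle between the x axis of dish_mid and the x axis of drip_mat, either way round below 0.2 rad and horizontal distance between soap_mid and dish_mid below 0.015 m and angle between the x axis of soap_mid and the x axis of dish_mid, either way round below 0.35 rad and z of soap_mid in the frame of dish_mid between 0.007 and 0.017 m and x of jar_mid in the frame of drip_mat between -0.014 and 0.014 m and y of jar_mid in the frame of drip_mat between 0.079 and 0.107 m and z of jar_mid in the frame of drip_mat between 0.033 and 0.043 m and horizontal distance between canister_mid and cork_top below 0.013 m and angle between the x axis of canister_mid and the x axis of cork_top, either way round below 0.2 rad and z of canister_mid in the frame of cork_top between 0.0575 and 0.0675 m and linear speed of each of dish, soap, jar, tin, canister below 0.02 m/s); the robot touches nothing.
It fails at once if the brush is disturbed (distance of brush from where it was at the start of the episode above 0.02 m).
It fails at once if the clothespin is disturbed (distance of pin from where it was at the start of the episode above 0.02 m).
It fails at once if the peg basket is struck (contact force between anything else and basket above 5 N).
It fails at once if the jar is tipped over (angle between jar_mid's own z axis and vertical above 0.8 rad).
It also fails if it takes over 141 s, if anything falls off the work surface, if the arm or the gripper's body presses on something with over 40 N, if the wrist force passes 120 N, or if a joint passes its speed limit or range.

### The arm

A 6-joint arm with a two-finger parallel gripper is mounted at the origin on the work surface. World frame = base frame: x ahead of the robot, y to its left, z up, the work surface at z = 0. Lengths are in m, angles in rad, forces in N, time in s.
With the tool pointing down it reaches from about 0.3 to 0.875 m from the base axis. Payload 6.4 kg.
Tool frame: the origin (TCP) lies at the centre of the arm's flange, where the gripper is bolted on; the fingertips stand 166 mm ahead of it and the grasp point (between the pads) lies 147 mm ahead of it; z points along the fingers, y is the line along which they close (so a half turn about z gives the same grasp; the last joint's range is limited). The gripper opens to 88 mm and grips with 3 to 60 N. Pads are 18 mm wide; open, the fingers measure 123 mm over their backs; the gripper's body (75 mm by 187 mm) begins 45 mm behind the grasp point.
Start: joints at [-1.327, 0.181, 1.607, -0, 1.354, -0.206], TCP at [0.25, -0.518, 0.405] pointing down, gripper open.
Joint ranges: [-2.99, 2.99], [-0.89, 2.07], [0.3, 2.58], [-1.14, 4.28], [0, 2.63], [-3.12, 3.12]. Speed limits (rad/s): [2.57, 2.57, 3.01, 3.14, 3.14, 3.14].

### API

Orientations are given as [roll, pitch, yaw] about the fixed x, y, z axes, in that order (R = Rz(yaw) Ry(pitch) Rx(roll)).
In Python, from workcell import ctrl gives the robot as it stands.
- The arm moves only by the tool step_arm, never from a script. Its argument "rows" is a list of rows, each a list of 6 numbers: the shift along the tool's x, y, z scaled (see below), then the turn, a rotation vector about the tool's x, y, z scaled (see below). In form: [[x, y, z, ax, ay, az], ...]. A call has 1 to 20 rows; each row is the pose to reach, as a shift and turn from the pose commanded when the call began, along the tool's axes at that moment; what a row does not reach only later rows make up. The controller multiplies each number of a shift by 40 cm and each number of a turn by 90 degrees. A row lasts 1/8 s, in which the tool goes at most 62.5 mm and 10.7 degrees, less where a joint would pass 70% of its speed; a pose out of reach is approached as far as the arm can. A call with a number of a shift or a turn outside -1 to 1 is refused whole. A call with a gripper value outside its range is refused whole. "grip" is the opening, from -1 (shut) to 1 (fully open), set as the call begins (left out, the last holds). The fingers move at their own pace and stop on an object; "force" is the grip in N (left out, the last holds). Time passes only in rows, so rows that repeat a pose let the fingers close. It gives the time, the measured TCP pose, the force, the opening and the grip force at its end, in the units of the state.
- ctrl.observe(): the state, without advancing time (a new reading comes with each control period).
- ctrl.get_image(name): name is "side" or "top" or "wrist"; returns a dict with "img" (420x560x3 uint8, blue, green, red), "fx", "fy", "cx", "cy" (pixels), "D" ([k1, k2, p1, p2, k3] as OpenCV has them; the pictures are not rectified), "extrinsics" (4x4, takes a point from camera to world coordinates); the wrist camera has in their place "mount" (4x4, takes a point from camera to tool coordinates, whose origin is the TCP and whose axes are the flange's). Camera axes: x right, y up, looking along -z (the intrinsics and any distortion apply to the point x, -y, -z); pixel columns grow to the right and rows downward; lengths in m; the calibration is good to about 2 mm. A picture is of the moment at which its call begins: read the wrist's pose just before it. There is no depth.
- ctrl.close_job(): hands the job in; it is judged then, once.
Trained networks look in a picture, given as the dict that the camera call returned (one of the last four; its "shot" number tells which), for a name from the list of things; names that differ only in an ending like _2 or _b are one class to them, and where a whole thing is asked for, a point or a joint stands for the part that bears it (a point fixed in the world has none). Each returns a list of dicts, best first, with "conf" (0 to 1); they miss things now and then, are a little off and sometimes report something else, mostly with a low value. They report only what shows in the picture. A call takes as long as a camera call. They do not tell look-alikes from the thing itself.
- ctrl.recognise(label, picture): "xyz" ([x, y, z] in m, in world coordinates, good to about 4 mm: the middle of the surface that is visible of it).
The state is a dict: "t": time; "qpos": joint angles; "dq": joint speeds; "effort": joint torques, N m; "ee_pos": TCP position; "eef_rot": TCP orientation; "ft_force": force on the tool from outside, world axes, zero at the start; "wrist_torque": the same for the moment, N m; "gripper_width": opening from 0.0 (shut) to 1.0 (fully open); "finger_force": force on a finger pad.
Only numpy, scipy, OpenCV 4.12 (cv2) and the standard library are available. Lean on these libraries where they do the work, as an engineer would, in place of code of your own. Each camera call takes 0.05 s, during which the arm holds its last target. There are 200 camera calls.

## Working session

There is one attempt and no reset: what is moved stays moved. The work goes in short steps, Python scripts to look and compute and a tool call to move; the robot and the scene stay as the last step left them, time stands still between calls to the robot, and variables do not carry over. Pictures are saved under pics/ and viewed, at most 14 in all, crops included, and the job is handed in when it is done.

Besides the shell and the picture viewer there is one more tool, called after ">>>" by a JSON object that holds its "fn" and its "kwargs". step_arm: Moves the arm, as the interface text tells. Its arguments: {"type":"object","properties":{"rows":{"type":"array"},"grip":{"type":"number"},"force":{"type":"number"}},"required":["rows"]}

```bash
mkdir -p pics
cat > h.py <<'E'
import numpy as np, cv2
from workcell import ctrl
from scipy.spatial.transform import Rotation as R
def cam(p,st=None):
    K=np.array([[p['fx'],0,p['cx']],[0,p['fy'],p['cy']],[0,0,1.]])
    if 'extrinsics' in p: T=np.array(p['extrinsics'])
    else:
        W=np.eye(4);W[:3,:3]=R.from_euler('xyz',st['eef_rot']).as_matrix();W[:3,3]=st['ee_pos'];T=W@np.array(p['mount'])
    return K,np.array(p['D'],float),T
def ray(p,uv,z,st=None):
    K,D,T=cam(p,st)
    q=cv2.undistortPoints(np.array(uv,float).reshape(-1,1,2),K,D).reshape(-1,2)
    d=np.c_[q[:,0],-q[:,1],-np.ones(len(q))]@T[:3,:3].T
    o=T[:3,3]
    return o+d*((z-o[2])/d[:,2])[:,None]
def proj(p,X,st=None):
    K,D,T=cam(p,st)
    c=(np.array(X,float).reshape(-1,3)-T[:3,3])@T[:3,:3]
    c=c*[1,-1,-1]
    return cv2.projectPoints(c.reshape(-1,1,3),np.zeros(3),np.zeros(3),K,D)[0].reshape(-1,2)
E
python3 - <<'E'
from h import *
print(ctrl.observe())
for n in ['top','side']:
    p=ctrl.get_image(n); cv2.imwrite(f'pics/{n}0.png',p['img'])
    print(n,np.round(p['extrinsics'],3).tolist(),p['fx'])
    for l in ['drip_mat','canister_mid','tin_mid','jar_mid','dish_mid','soap_mid','brush','pin','basket']:
        r=ctrl.recognise(l,p)
        print(l,[(np.round(d['xyz'],3).tolist(),round(d['conf'],2),proj(p,d['xyz']).astype(int).tolist()) for d in r[:3]])
E
```

```text
{'t': 0.0, 'qpos': array([-1.32731479e+00,  1.81538846e-01,  1.60796985e+00,  1.18269848e-05,
        1.35381808e+00, -2.06344102e-01]), 'dq': array([ 0.0005558 , -0.00061853, -0.00032617, -0.00037383,  0.00041948,
        0.00140187]), 'effort': array([-1.07800890e-03, -4.33868480e+01, -3.41848505e+01,  7.00716907e-02,
        3.83867137e-02, -1.49250836e-04]), 'ee_pos': array([ 0.24994924, -0.51756127,  0.40382957]), 'eef_rot': array([-3.13989768e+00, -3.66592788e-04,  4.49822769e-01]), 'ft_force': array([-0.40407755, -0.18044774, -0.27008644]), 'wrist_torque': array([-0.00644041,  0.02516463,  0.05476186]), 'finger_force': 0.0, 'gripper_width': 0.997534724117343}
top [[0.008, 0.995, -0.1, 0.499], [-1.0, 0.008, -0.001, -0.154], [-0.001, 0.1, 0.995, 1.118], [0.0, 0.0, 0.0, 1.0]] 395.7243762716114
drip_mat [([0.61, 0.165, 0.008], 0.59, [[164, 209]])]
canister_mid [([0.588, -0.145, 0.129], 0.79, [[273, 214]])]
tin_mid [([0.658, -0.142, 0.036], 0.76, [[273, 192]]), ([0.653, -0.288, 0.038], 0.72, [[326, 193]])]
jar_mid [([0.448, 0.01, 0.064], 0.57, [[214, 268]]), ([0.608, 0.162, 0.007],
[... 217 characters left out ...]
, [[173, 279]])]
basket [([0.438, -0.523, 0.114], 0.74, [[423, 275]])]
side [[0.962, -0.152, 0.225, 0.976], [0.271, 0.545, -0.794, -1.362], [-0.002, 0.825, 0.565, 0.929], [0.0, 0.0, 0.0, 1.0]] 515.2572532069613
drip_mat [([0.62, 0.16, 0.003], 0.71, [[295, 185]])]
canister_mid [([0.591, -0.17, 0.089], 0.81, [[260, 214]])]
tin_mid [([0.658, -0.301, 0.04], 0.61, [[269, 258]]), ([0.66, -0.156, 0.029], 0.52, [[284, 232]])]
jar_mid [([0.452, -0.005, 0.038], 0.87, [[235, 194]])]
dish_mid [([0.449, -0.261, 0.005], 0.69, [[205, 247]])]
soap_mid [([0.429, 0.236, 0.026], 0.49, [[251, 163]])]
brush [([0.812, 0.019, 0.031], 0.82, [[344, 208]])]
pin []
basket [([0.458, -0.581, 0.114], 0.87, [[153, 291]])]
```

View pics/top0.png

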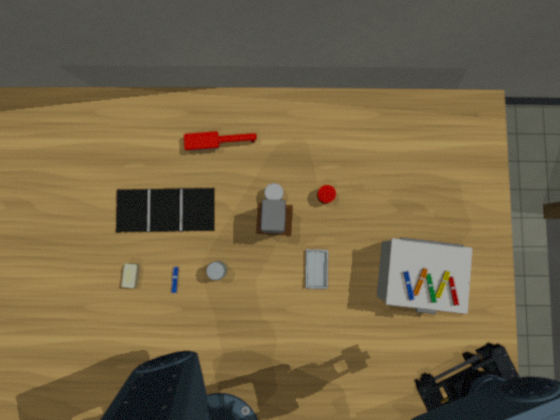

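View pics/side0.png

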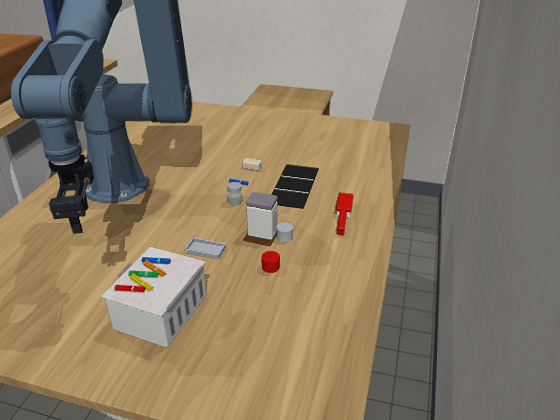

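The top view shows the mat at (165,210), canister (273,214) with the silver tin behind it at (274,191), the red decoy at (326,194), the jar at (215,271), the dish at (316,268), the soap at (129,275) and the pin at (174,280). The side view agrees. Next I'll measure the orientations.

```bash
cat > seg.py <<'E'
from h import *
p=ctrl.get_image('top'); im=p['img'].astype(int); hsv=cv2.cvtColor(p['img'],cv2.COLOR_BGR2HSV)
def rect(name,m,box,z):
    x0,y0,x1,y1=box; k=np.zeros(m.shape,np.uint8); k[y0:y1,x0:x1]=m[y0:y1,x0:x1]
    n,l,s,_=cv2.connectedComponentsWithStats(k); i=1+np.argmax(s[1:,4]); c=np.argwhere(l==i)[:,::-1].astype(float)
    w=ray(p,c,z)[:,:2]*1000
    (cx,cy),(a,b),t=cv2.minAreaRect(w.astype(np.float32)); 
    print(name,len(c),'c',round(cx),round(cy),'size',round(a),round(b),'ang',round((np.radians(t)+np.pi/4)%(np.pi/2)-np.pi/4,3))
V=hsv[...,2];S=hsv[...,1]
rect('mat',cv2.morphologyEx((V<70).astype(np.uint8),cv2.MORPH_CLOSE,np.ones((5,5))),(105,180,225,240),.006)
rect('lid',(S<60)&(V<150),(255,190,295,240),.125)
b,g,r=[im[...,i] for i in range(3)]
rect('cork',(V<110)&(S>90),(250,200,300,245),.004)
rect('dish',(S<70),(300,245,332,292),.014)
rect('soap',(S<90)&(V>150),(115,255,142,295),.03)
rect('pin',(b>r+20),(165,255,185,300),.01)
rect('jar',(S<70),(200,255,232,285),.064)
rect('tin',(S<60)&(V>150),(262,180,288,200),.04)
c=p['img'][170:300,100:345]; cv2.imwrite('pics/crop1.png',cv2.resize(c,None,fx=3.2,fy=3.2,interpolation=cv2.INTER_CUBIC))
print(np.round(ctrl.get_image('wrist')['mount'],3))
E
python3 seg.py
```

```text
mat 4100 c 610 165 size 120 275 ang 0.026
lid 838 c 597 -143 size 106 61 ang 0.008
cork 728 c 579 -136 size 122 119 ang 0.008
dish 900 c 449 -264 size 107 64 ang 0.001
soap 258 c 427 249 size 31 63 ang -0.09
pin 121 c 415 130 size 13 69 ang -0.036
jar 314 c 445 7 size 47 53 ang 0.009
tin 162 c 659 -143 size 36 41 ang 0.008
[[ 0.     0.946  0.324  0.084]
 [ 1.    -0.     0.     0.001]
 [ 0.     0.324 -0.946  0.02 ]
 [ 0.     0.     0.     1.   ]]
```

View pics/crop1.png

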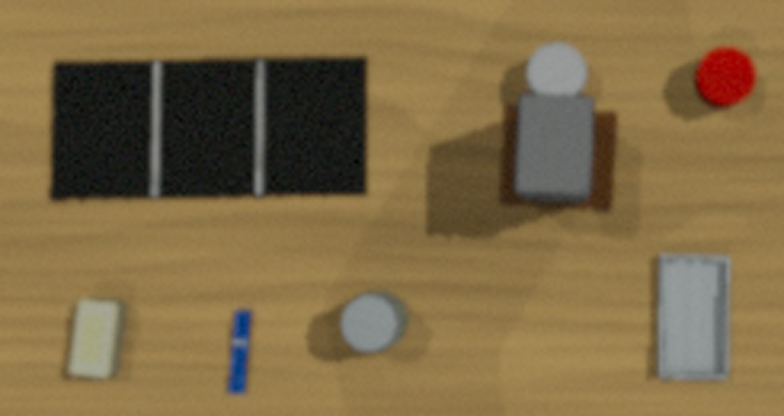

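```bash
cat >> h.py <<'E'
def rel(pos,yaw,st=None):
    st=st or ctrl.observe(); A=R.from_euler('xyz',st['eef_rot']); B=R.from_euler('xyz',[np.pi,0,yaw])
    s=A.inv().apply(np.array(pos)-st['ee_pos'])/.4; r=(A.inv()*B).as_rotvec()/(np.pi/2)
    print('row',np.round(np.r_[s,r],3).tolist())
def look(name,labels=()):
    st=ctrl.observe(); p=ctrl.get_image('wrist'); cv2.imwrite(f'pics/{name}.png',p['img'])
    for l in labels: print(l,[(np.round(d['xyz'],3).tolist(),round(d['conf'],2)) for d in wrec(l,p,st)])
    return p,st
def wrec(l,p,st): return ctrl.recognise(l,p)[:3]
E
python3 -c "
from h import *
rel([.585,-.145,.40],-.05)"
```

```text
row [1.159, -0.475, 0.012, -0.0, 0.0, 0.318]
```

>>> {"fn": "step_arm", "kwargs": {"rows": [[0.3, -0.12, 0, 0, 0, 0.12], [0.6, -0.25, 0, 0, 0, 0.24], [0.95, -0.4, 0, 0, 0, 0.318], [0.95, -0.4, 0, 0, 0, 0.318], [0.95, -0.4, 0, 0, 0, 0.318], [0.95, -0.4, 0, 0, 0, 0.318], [0.95, -0.4, 0, 0, 0, 0.318], [0.95, -0.4, 0, 0, 0, 0.318], [0.95, -0.4, 0, 0, 0, 0.318]], "grip": 1}}

```text
t: 2.22
ee_pos: [0.5224, -0.2088, 0.4046]
eef_rot: [3.141, 0.001, -0.049]
ft_force: [-0.2, 1.5, -0.1]
gripper_width: 1.006
finger_force: 0.0
```

```bash
python3 -c "
from h import *
rel([.585,-.145,.40],-.05)
look('w1',['canister_mid','tin_mid'])"
```

```text
row [0.148, -0.167, 0.011, 0.0, 0.0, 0.0]
canister_mid [([0.596, -0.148, 0.132], 0.63)]
tin_mid [([0.654, -0.285, 0.042], 0.97), ([0.657, -0.142, 0.043], 0.56)]
```

View pics/w1.png

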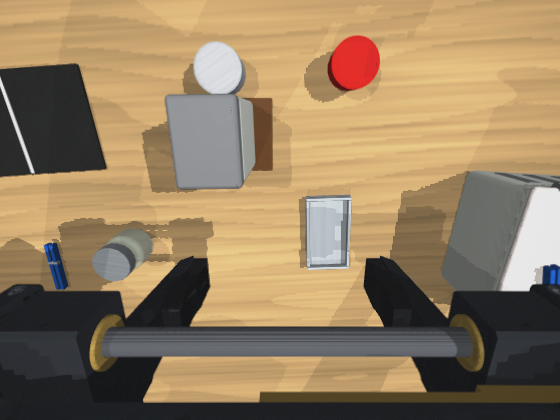

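The wrist picture shows the lid corners at (166,95) (238,95) (243,187) (178,188), the cork's right edge at (272,98)–(273,170) and the dish rim at (306,197) (351,197) (350,268) (307,270).

```bash
python3 -c "
from h import *
p,st=look('w1b')
for n,z,uv in [('lid',.125,[(166,95),(238,95),(243,187),(178,188)]),('cork',.004,[(272,98),(273,170)]),('dish',.014,[(306,197),(351,197),(350,268),(307,270)]),('tin',.04,[(194,68),(243,65),(217,42),(219,94)])]:
    w=ray(p,uv,z,st); print(n,np.round(w[:,:2]*1000).tolist(),np.round(w.mean(0),3))
"
```

```text
lid [[626.0, -117.0], [623.0, -176.0], [546.0, -172.0], [548.0, -113.0]] [ 0.586 -0.144  0.125]
cork [[626.0, -198.0], [538.0, -194.0]] [ 0.582 -0.196  0.004]
dish [[502.0, -235.0], [499.0, -294.0], [394.0, -295.0], [394.0, -233.0]] [ 0.448 -0.264  0.014]
tin [[658.0, -119.0], [658.0, -171.0], [681.0, -147.0], [631.0, -142.0]] [ 0.657 -0.145  0.04 ]
```

```bash
python3 -c "
from h import *
rel([.586,-.1445,.237],-.05)"
```

```text
row [0.151, -0.171, 0.419, 0.0, 0.0, -0.001]
```

>>> {"fn": "step_arm", "kwargs": {"rows": [[0.151, -0.171, 0, 0, 0, 0], [0.151, -0.171, 0, 0, 0, 0], [0.151, -0.171, 0.05, 0, 0, 0], [0.151, -0.171, 0.15, 0, 0, 0], [0.151, -0.171, 0.25, 0, 0, 0], [0.151, -0.171, 0.35, 0, 0, 0], [0.151, -0.171, 0.419, 0, 0, 0], [0.151, -0.171, 0.419, 0, 0, 0]]}}

```text
t: 3.42
ee_pos: [0.584, -0.1439, 0.2337]
eef_rot: [-3.139, 0.007, -0.051]
ft_force: [-0.3, 0.5, 0.8]
gripper_width: 1.003
finger_force: 0.0
```

>>> {"fn": "step_arm", "kwargs": {"rows": [[0, 0, 0, 0, 0, 0], [0, 0, 0, 0, 0, 0], [0, 0, 0, 0, 0, 0], [0, 0, 0, 0, 0, 0], [0, 0, 0, 0, 0, 0], [0, 0, 0, 0, 0, 0], [0, 0, 0, 0, 0, 0], [0, 0, 0, 0, 0, 0]], "grip": -1, "force": 30}}

```text
t: 4.42
ee_pos: [0.5868, -0.143, 0.2385]
eef_rot: [3.141, -0.002, -0.049]
ft_force: [-0.4, 3.0, 6.6]
gripper_width: 0.677
finger_force: 29.8
```

>>> {"fn": "step_arm", "kwargs": {"rows": [[0, 0, -0.05, 0, 0, 0], [0, 0, -0.1, 0, 0, 0], [-0.08, -0.005, -0.1, 0, 0, 0], [-0.16, -0.01, -0.1, 0, 0, 0], [-0.24, -0.015, -0.1, 0, 0, 0], [-0.316, -0.02, -0.1, 0, 0, 0], [-0.316, -0.02, -0.1, 0, 0, 0], [-0.316, -0.02, -0.06, 0, 0, 0], [-0.316, -0.02, -0.02, 0, 0, 0], [-0.316, -0.02, -0.005, 0, 0, 0], [-0.316, -0.02, 0.007, 0, 0, 0], [-0.316, -0.02, 0.007, 0, 0, 0]]}}

```text
t: 5.92
ee_pos: [0.4609, -0.1289, 0.2342]
eef_rot: [-3.142, -0.0, -0.049]
ft_force: [-0.4, 0.0, -3.2]
gripper_width: 0.679
finger_force: 30.0
```

>>> {"fn": "step_arm", "kwargs": {"rows": [[0, 0, 0, 0, 0, 0], [0, 0, 0, 0, 0, 0], [0, 0, 0, 0, 0, 0], [0, 0, 0, 0, 0, 0], [0, 0, -0.15, 0, 0, 0], [0, 0, -0.3, 0, 0, 0], [0, 0, -0.4, 0, 0, 0], [0, 0, -0.4, 0, 0, 0], [0, 0, -0.4, 0, 0, 0]], "grip": 1}}

```text
t: 7.05
ee_pos: [0.4602, -0.1288, 0.3935]
eef_rot: [-3.141, 0.001, -0.05]
ft_force: [0.3, 0.4, -1.1]
gripper_width: 1.001
finger_force: 0.0
```

```bash
python3 -c "
from h import *
look('w2',['canister_mid','tin_mid','drip_mat'])
rel([.58,-.0,.40],-.05)"
```

```text
canister_mid [([0.472, -0.128, 0.126], 0.65)]
tin_mid [([0.637, -0.277, 0.035], 0.88), ([0.639, -0.142, 0.042], 0.57)]
drip_mat [([0.608, 0.108, 0.007], 0.56)]
row [0.283, -0.336, -0.018, -0.001, 0.002, 0.0]
```

View pics/w2.png

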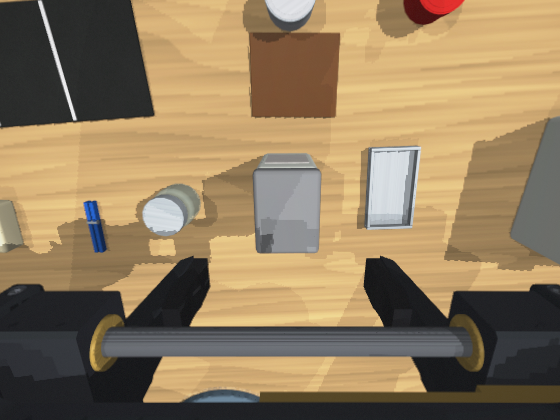

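The picture shows the canister standing off the cork, whose corners are at (250,33) (340,33) (337,117) (251,116).

```bash
python3 -c "
from h import *
p,st=look('w2b')
w=ray(p,[(250,33),(340,33),(337,117),(251,116)],.004,st); print(np.round(w[:,:2]*1000),w.mean(0))
w=ray(p,[(253,170),(321,170),(319,252),(256,252)],.125,st); print(np.round(w[:,:2]*1000),w.mean(0))
w=ray(p,[(154,116),(75,119),(40,0)],.006,st); print(np.round(w[:,:2]*1000))
rel([.657,-.144,.30],-.05)"
```

```text
[[ 630.  -97.]
 [ 625. -196.]
 [ 538. -193.]
 [ 544.  -91.]] [ 0.58394068 -0.14423875  0.004     ]
[[ 501. -103.]
 [ 498. -160.]
 [ 421. -158.]
 [ 423.  -99.]] [ 0.46057298 -0.12977454  0.125     ]
[[549.  24.]
 [550. 118.]
 [670. 121.]]
row [0.494, 0.014, 0.231, -0.001, 0.001, 0.0]
```

>>> {"fn": "step_arm", "kwargs": {"rows": [[0.15, 0, 0, 0, 0, 0], [0.3, 0.01, 0.05, 0, 0, 0], [0.45, 0.014, 0.15, 0, 0, 0], [0.494, 0.014, 0.231, 0, 0, 0], [0.494, 0.014, 0.3, 0, 0, 0], [0.494, 0.014, 0.4, 0, 0, 0], [0.494, 0.014, 0.48, 0, 0, 0], [0.494, 0.014, 0.53, 0, 0, 0], [0.494, 0.014, 0.548, 0, 0, 0], [0.494, 0.014, 0.548, 0, 0, 0]]}}

```text
t: 8.55
ee_pos: [0.6578, -0.1445, 0.1753]
eef_rot: [3.142, -0.0, -0.05]
ft_force: [-1.2, -0.2, 0.4]
gripper_width: 1.006
finger_force: 0.0
```

>>> {"fn": "step_arm", "kwargs": {"rows": [[0, 0, 0, 0, 0, 0], [0, 0, 0, 0, 0, 0], [0, 0, 0, 0, 0, 0], [0, 0, 0, 0, 0, 0], [0, 0, 0, 0, 0, 0], [0, 0, 0, 0, 0, 0], [0, 0, 0, 0, 0, 0], [0, 0, 0, 0, 0, 0]], "grip": -1, "force": 20}}

```text
t: 9.55
ee_pos: [0.6577, -0.1443, 0.1755]
eef_rot: [-3.142, -0.0, -0.05]
ft_force: [-1.4, 1.1, 5.8]
gripper_width: 0.563
finger_force: 20.0
```

```bash
python3 -c "
from h import *
rel([.57,.10,.45],-.05)"
```

```text
row [-0.249, -0.599, -0.686, -0.0, -0.0, 0.0]
```

>>> {"fn": "step_arm", "kwargs": {"rows": [[0, 0, -0.1, 0, 0, 0], [0, 0, -0.25, 0, 0, 0], [-0.05, -0.12, -0.36, 0, 0, 0], [-0.1, -0.24, -0.46, 0, 0, 0], [-0.15, -0.36, -0.56, 0, 0, 0], [-0.2, -0.48, -0.65, 0, 0, 0], [-0.25, -0.599, -0.686, 0, 0, 0], [-0.25, -0.599, -0.686, 0, 0, 0], [-0.25, -0.599, -0.686, 0, 0, 0]]}}

```text
t: 10.68
ee_pos: [0.5696, 0.0999, 0.4488]
eef_rot: [3.141, 0.001, -0.049]
ft_force: [-0.7, -0.8, -1.5]
gripper_width: 0.559
finger_force: 20.0
```

```bash
python3 -c "
from h import *
look('w3',['drip_mat','tin_mid'])"
```

```text
drip_mat [([0.615, 0.165, 0.004], 0.76)]
tin_mid [([0.581, 0.099, 0.316], 0.87), ([0.649, -0.264, 0.006], 0.72)]
```

View pics/w3.png

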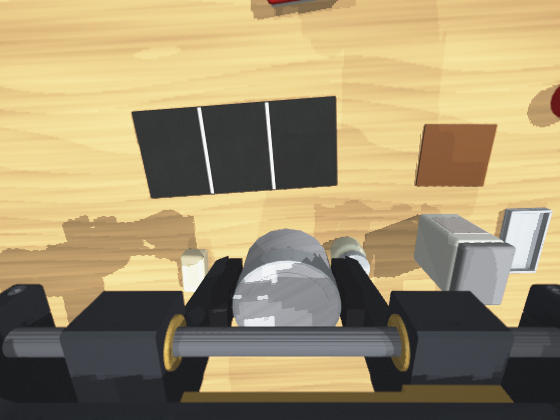

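The mat is fully visible, with corners at (133,112) (335,96) (337,186) (152,198). The stripes run (199,107)–(212,194) and (266,101)–(274,189).

```bash
python3 -c "
from h import *
from scipy.optimize import least_squares
p,st=look('w3b')
uv=np.array([(133,112),(335,96),(337,186),(152,198),(199,107),(212,194),(266,101),(274,189)])
w=ray(p,uv,.006,st)[:,:2]; print(np.round(w*1000).tolist())
m=np.array([(62,140),(62,-140),(-62,-140),(-62,140),(62,46),(-62,46),(62,-46),(-62,-46)])/1e3
f=lambda q:((m@np.array([[np.cos(q[2]),np.sin(q[2])],[-np.sin(q[2]),np.cos(q[2])]])+q[:2])-w).ravel()
s=least_squares(f,[.6,.16,0]);q=s.x;print('mat',np.round(q,4),np.abs(s.fun).max())
for y in(.093,0,-.093): print(np.round(q[:2]+[-y*np.sin(q[2]),y*np.cos(q[2])],4))
y=-.093;t=q[:2]+[-y*np.sin(q[2]),y*np.cos(q[2])]
rel([*t,.183],q[2],st)"
```

```text
[[667.0, 302.0], [673.0, 27.0], [550.0, 24.0], [545.0, 300.0], [669.0, 211.0], [547.0, 210.0], [672.0, 120.0], [550.0, 117.0]]
mat [0.6091 0.1639 0.0197] 0.0035765915929402148
[0.6073 0.2569]
[0.6091 0.1639]
[0.6109 0.071 ]
row [0.107, 0.063, 0.663, 0.0, 0.001, -0.045]
```

>>> {"fn": "step_arm", "kwargs": {"rows": [[0.107, 0.063, 0.1, 0, 0, -0.045], [0.107, 0.063, 0.22, 0, 0, -0.045], [0.107, 0.063, 0.34, 0, 0, -0.045], [0.107, 0.063, 0.46, 0, 0, -0.045], [0.107, 0.063, 0.56, 0, 0, -0.045], [0.107, 0.063, 0.62, 0, 0, -0.045], [0.107, 0.063, 0.65, 0, 0, -0.045], [0.107, 0.063, 0.664, 0, 0, -0.045], [0.107, 0.063, 0.664, 0, 0, -0.045], [0.107, 0.063, 0.664, 0, 0, -0.045]]}}

```text
t: 12.12
ee_pos: [0.6117, 0.0726, 0.1851]
eef_rot: [3.141, -0.002, 0.021]
ft_force: [-0.3, -0.5, 0.5]
gripper_width: 0.56
finger_force: 20.0
```

>>> {"fn": "step_arm", "kwargs": {"rows": [[0, 0, 0, 0, 0, 0], [0, 0, 0, 0, 0, 0], [0, 0, 0, 0, 0, 0], [0, 0, 0, 0, 0, 0], [0, 0, -0.1, 0, 0, 0], [0, 0, -0.25, 0, 0, 0], [0, 0, -0.4, 0, 0, 0], [0, 0, -0.55, 0, 0, 0], [0, 0, -0.55, 0, 0, 0], [0, 0, -0.55, 0, 0, 0]], "grip": 1}}

```text
t: 13.38
ee_pos: [0.6108, 0.0727, 0.4033]
eef_rot: [-3.142, 0.001, 0.021]
ft_force: [-0.3, -0.2, -0.7]
gripper_width: 1.002
finger_force: 0.0
```

```bash
python3 -c "
from h import *
look('w4',['tin_mid'])
p=ctrl.get_image('top')
print(ctrl.recognise('tin_mid',p)[:3])
rel([.4605,-.129,.36],-.05)"
```

```text
tin_mid [([0.649, -0.263, 0.01], 0.85), ([0.617, 0.073, 0.049], 0.75)]
[{'xyz': [0.6534, -0.2883, 0.0338], 'conf': 0.83}, {'xyz': [0.8052, 0.0406, 0.0351], 'conf': 0.71}, {'xyz': [0.6012, 0.0748, 0.0438], 'conf': 0.42}]
row [-0.386, 0.496, 0.105, -0.0, 0.002, 0.045]
```

View pics/w4.png

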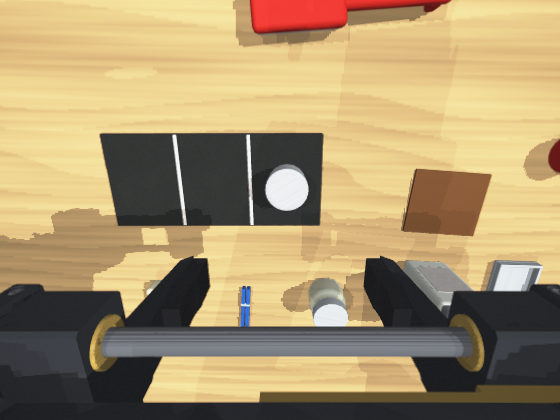

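The tin stands upright in the right bay, its top centre at (287,188). I'll check it against the mat corners at (100,134) (322,134) (321,225) (118,226).

```bash
python3 -c "
from h import *
from scipy.optimize import least_squares
p,st=look('w4b')
uv=np.array([(100,134),(322,134),(321,225),(118,226),(174,135),(185,225),(248,135),(252,225)])
w=ray(p,uv,.006,st)[:,:2]
m=np.array([(62,140),(62,-140),(-62,-140),(-62,140),(62,46),(-62,46),(62,-46),(-62,-46)])/1e3
f=lambda q:((m@np.array([[np.cos(q[2]),np.sin(q[2])],[-np.sin(q[2]),np.cos(q[2])]])+q[:2])-w).ravel()
s=least_squares(f,[.6,.16,0]);q=s.x;print('mat',np.round(q,4),np.abs(s.fun).max())
for y in(.093,0,-.093): print(np.round(q[:2]+[-y*np.sin(q[2]),y*np.cos(q[2])],4))
print('tin',ray(p,[(287,188)],.046,st))
rel([.4605,-.1295,.235],-.05,st)"
```

```text
mat [0.6077 0.1652 0.0248] 0.002612408381971576
[0.6054 0.2582]
[0.6077 0.1652]
[0.61   0.0722]
tin [[0.61191841 0.07149262 0.046     ]]
row [-0.384, 0.498, 0.418, -0.0, 0.002, 0.045]
```

>>> {"fn": "step_arm", "kwargs": {"rows": [[-0.1, 0.13, 0, 0, 0, 0.045], [-0.2, 0.26, 0, 0, 0, 0.045], [-0.3, 0.39, 0, 0, 0, 0.045], [-0.384, 0.498, 0.05, 0, 0, 0.045], [-0.384, 0.498, 0.1, 0, 0, 0.045], [-0.384, 0.498, 0.12, 0, 0, 0.045], [-0.384, 0.498, 0.22, 0, 0, 0.045], [-0.384, 0.498, 0.32, 0, 0, 0.045], [-0.384, 0.498, 0.39, 0, 0, 0.045], [-0.384, 0.498, 0.418, 0, 0, 0.045], [-0.384, 0.498, 0.418, 0, 0, 0.045]]}}

```text
t: 15.0
ee_pos: [0.462, -0.1293, 0.2365]
eef_rot: [-3.141, 0.001, -0.049]
ft_force: [-0.5, -0.3, 0.8]
gripper_width: 1.002
finger_force: 0.0
```

>>> {"fn": "step_arm", "kwargs": {"rows": [[0, 0, 0, 0, 0, 0], [0, 0, 0, 0, 0, 0], [0, 0, 0, 0, 0, 0], [0, 0, 0, 0, 0, 0], [0, 0, 0, 0, 0, 0], [0, 0, 0, 0, 0, 0], [0, 0, 0, 0, 0, 0], [0, 0, 0, 0, 0, 0]], "grip": -1, "force": 30}}

```text
t: 16.0
ee_pos: [0.4621, -0.1298, 0.2374]
eef_rot: [3.141, -0.001, -0.05]
ft_force: [-0.6, 1.5, 5.9]
gripper_width: 0.679
finger_force: 29.9
```

```bash
python3 -c "
from h import *
rel([.584,-.1445,.24],-.052)"
```

```text
row [0.306, 0.022, -0.006, 0.0, -0.001, 0.001]
```

>>> {"fn": "step_arm", "kwargs": {"rows": [[0, 0, -0.05, 0, 0, 0], [0, 0, -0.1, 0, 0, 0], [0.08, 0.005, -0.1, 0, 0, 0], [0.16, 0.01, -0.1, 0, 0, 0], [0.24, 0.016, -0.1, 0, 0, 0], [0.31, 0.022, -0.1, 0, 0, 0], [0.31, 0.022, -0.1, 0, 0, 0], [0.31, 0.022, -0.06, 0, 0, 0], [0.31, 0.022, -0.03, 0, 0, 0], [0.31, 0.022, -0.017, 0, 0, 0], [0.31, 0.022, -0.01, 0, 0, 0], [0.31, 0.022, -0.01, 0, 0, 0], [0.31, 0.022, -0.01, 0, 0, 0]]}}

```text
t: 17.62
ee_pos: [0.5849, -0.1445, 0.2414]
eef_rot: [-3.141, 0.001, -0.05]
ft_force: [-4.6, 2.3, 4.9]
gripper_width: 0.674
finger_force: 30.0
```

>>> {"fn": "step_arm", "kwargs": {"rows": [[0, 0, 0, 0, 0, 0], [0, 0, 0, 0, 0, 0], [0, 0, 0, 0, 0, 0], [0, 0, 0, 0, 0, 0], [0, 0, -0.15, 0, 0, 0], [0, 0, -0.3, 0, 0, 0], [0, 0, -0.4, 0, 0, 0], [0, 0, -0.4, 0, 0, 0], [0, 0, -0.4, 0, 0, 0]], "grip": 1}}

```text
t: 18.75
ee_pos: [0.5848, -0.1446, 0.3998]
eef_rot: [-3.141, 0.001, -0.05]
ft_force: [0.5, -0.2, 0.4]
gripper_width: 1.002
finger_force: 0.0
```

```bash
python3 -c "
from h import *
rel([.447,-.264,.38],-.005)"
```

```text
row [-0.329, 0.315, 0.05, -0.0, 0.001, -0.028]
```

>>> {"fn": "step_arm", "kwargs": {"rows": [[-0.1, 0.1, 0, 0, 0, -0.028], [-0.2, 0.2, 0, 0, 0, -0.028], [-0.33, 0.315, 0.05, 0, 0, -0.028], [-0.33, 0.315, 0.05, 0, 0, -0.028], [-0.33, 0.315, 0.05, 0, 0, -0.028], [-0.33, 0.315, 0.05, 0, 0, -0.028]]}}

```text
t: 19.5
ee_pos: [0.4479, -0.2633, 0.3805]
eef_rot: [-3.141, -0.0, -0.005]
ft_force: [0.4, -0.6, 0.6]
gripper_width: 1.001
finger_force: 0.0
```

```bash
python3 -c "
from h import *
look('w5',['dish_mid','canister_mid'])"
```

```text
dish_mid [([0.454, -0.264, 0.003], 0.63)]
canister_mid [([0.581, -0.16, 0.13], 0.69)]
```

View pics/w5.png

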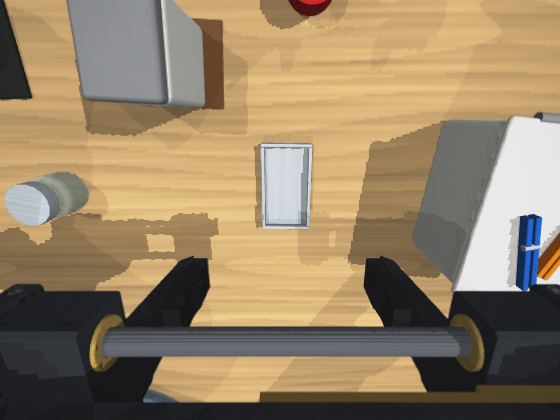

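The dish rim corners are at (261,144) (312,144) (310,229) (263,229), and the canister stands on its cork with a right margin showing.

```bash
python3 -c "
from h import *
p,st=look('w5b')
w=ray(p,[(261,144),(312,144),(310,229),(263,229)],.014,st); print(np.round(w[:,:2]*1000).tolist(),w.mean(0))
w=ray(p,[(86,98),(163,103)],.125,st); print(np.round(w[:,:2]*1000).tolist())
c=w=ray(p,[(222,108),(221,20)],.004,st); print(np.round(w[:,:2]*1000).tolist())
c=w=ray(p,[(205,108)],.004,st); print(np.round(w[:,:2]*1000).tolist())
rel([.447,-.264,.169],-.005,st)"
```

```text
[[500.0, -235.0], [500.0, -294.0], [394.0, -294.0], [394.0, -234.0]] [ 0.4472067  -0.26396257  0.014     ]
[[544.0, -114.0], [541.0, -171.0]]
[[540.0, -190.0], [626.0, -196.0]]
[[540.0, -171.0]]
row [-0.003, 0.002, 0.53, 0.0, -0.0, 0.001]
```

>>> {"fn": "step_arm", "kwargs": {"rows": [[-0.003, 0.002, 0.12, 0, 0, 0], [-0.003, 0.002, 0.24, 0, 0, 0], [-0.003, 0.002, 0.36, 0, 0, 0], [-0.003, 0.002, 0.45, 0, 0, 0], [-0.003, 0.002, 0.5, 0, 0, 0], [-0.003, 0.002, 0.52, 0, 0, 0], [-0.003, 0.002, 0.528, 0, 0, 0], [-0.003, 0.002, 0.528, 0, 0, 0], [-0.003, 0.002, 0.528, 0, 0, 0]]}}

```text
t: 20.82
ee_pos: [0.4463, -0.2651, 0.1705]
eef_rot: [3.14, -0.001, -0.006]
ft_force: [-0.2, -0.0, 0.4]
gripper_width: 1.004
finger_force: 0.0
```

>>> {"fn": "step_arm", "kwargs": {"rows": [[0, 0, 0, 0, 0, 0], [0, 0, 0, 0, 0, 0], [0, 0, 0, 0, 0, 0], [0, 0, 0, 0, 0, 0], [0, 0, 0, 0, 0, 0], [0, 0, 0, 0, 0, 0], [0, 0, 0, 0, 0, 0], [0, 0, 0, 0, 0, 0]], "grip": -1, "force": 25}}

```text
t: 21.82
ee_pos: [0.4459, -0.2647, 0.1696]
eef_rot: [-3.141, 0.0, -0.006]
ft_force: [-1.5, 2.9, 5.3]
gripper_width: 0.682
finger_force: 25.0
```

```bash
python3 -c "
from h import *
rel([.6083,.1645,.30],.021); rel([.6083,.1645,.176],.021)"
```

```text
row [0.4, -1.075, -0.326, -0.0, 0.0, -0.017]
row [0.4, -1.075, -0.016, -0.0, 0.0, -0.017]
```

>>> {"fn": "step_arm", "kwargs": {"rows": [[0, 0, -0.1, 0, 0, 0], [0, 0, -0.25, 0, 0, 0], [0, 0, -0.4, 0, 0, 0], [0, 0, -0.5, 0, 0, 0], [0.05, -0.12, -0.5, 0, 0, 0], [0.1, -0.24, -0.5, 0, 0, 0], [0.15, -0.36, -0.5, 0, 0, 0], [0.2, -0.48, -0.5, 0, 0, 0], [0.25, -0.6, -0.5, 0, 0, 0], [0.3, -0.73, -0.5, 0, 0, 0], [0.35, -0.85, -0.5, 0, 0, 0], [0.4, -0.97, -0.5, 0, 0, 0], [0.4, -0.97, -0.5, 0, 0, -0.017], [0.4, -0.97, -0.5, 0, 0, -0.017]]}}

```text
t: 23.58
ee_pos: [0.6079, 0.1221, 0.3687]
eef_rot: [3.141, 0.001, 0.022]
ft_force: [0.3, -0.4, -0.4]
gripper_width: 0.676
finger_force: 25.0
```

```bash
python3 -c "
from h import *
print(ctrl.observe()['gripper_width']);look('w6')
rel([.609,.1645,.1765],.021)"
```

```text
0.6758798501082232
row [0.006, -0.108, 0.481, 0.0, 0.001, -0.0]
```

View pics/w6.png

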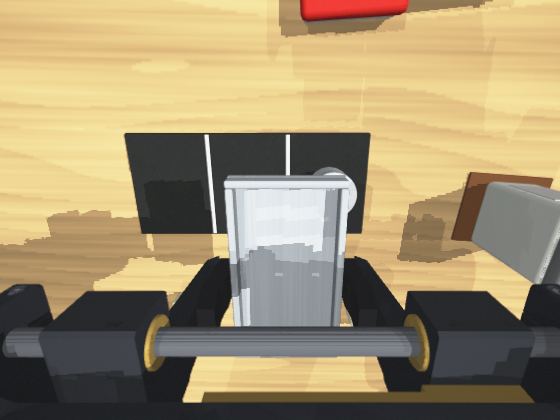

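The dish is held level between the fingers, over the mat.

>>> {"fn": "step_arm", "kwargs": {"rows": [[0.006, -0.108, 0.05, 0, 0, 0], [0.006, -0.108, 0.15, 0, 0, 0], [0.006, -0.108, 0.25, 0, 0, 0], [0.006, -0.108, 0.35, 0, 0, 0], [0.006, -0.108, 0.42, 0, 0, 0], [0.006, -0.108, 0.46, 0, 0, 0], [0.006, -0.108, 0.477, 0, 0, 0], [0.006, -0.108, 0.483, 0, 0, 0], [0.006, -0.108, 0.483, 0, 0, 0], [0.006, -0.108, 0.483, 0, 0, 0]]}}

```text
t: 24.88
ee_pos: [0.61, 0.1657, 0.1773]
eef_rot: [-3.142, -0.002, 0.021]
ft_force: [1.0, -0.3, -0.5]
gripper_width: 0.68
finger_force: 25.0
```

>>> {"fn": "step_arm", "kwargs": {"rows": [[0, 0, 0, 0, 0, 0], [0, 0, 0, 0, 0, 0], [0, 0, 0, 0, 0, 0], [0, 0, 0, 0, 0, 0], [0, 0, -0.1, 0, 0, 0], [0, 0, -0.25, 0, 0, 0], [0, 0, -0.4, 0, 0, 0], [0, 0, -0.53, 0, 0, 0], [0, 0, -0.53, 0, 0, 0]], "grip": 0.68}}

```text
t: 26.0
ee_pos: [0.6109, 0.1657, 0.3945]
eef_rot: [-3.141, -0.011, 0.021]
ft_force: [0.6, -1.0, -0.5]
gripper_width: 0.839
finger_force: 0.0
```

```bash
python3 -c "
from h import *
look('w7',['dish_mid','tin_mid'])
rel([.427,.249,.38],-.09)"
```

```text
dish_mid [([0.62, 0.166, 0.011], 0.85)]
tin_mid [([0.615, 0.076, 0.05], 0.95)]
row [-0.451, -0.218, 0.019, 0.0, 0.001, 0.071]
```

View pics/w7.png

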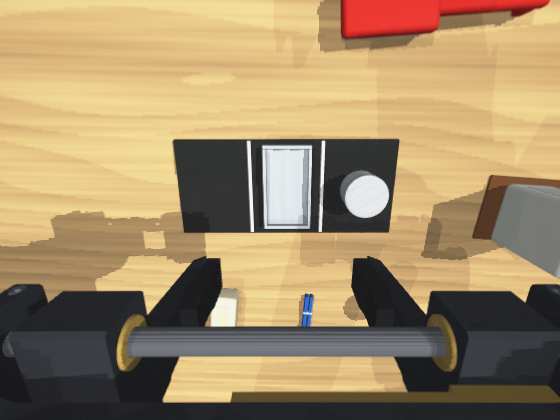

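The dish sits square in the middle bay (rim (262,146)–(310,228)), and the tin is still upright. Next is the soap.

>>> {"fn": "step_arm", "kwargs": {"rows": [[-0.15, -0.07, 0, 0, 0, 0.071], [-0.3, -0.14, 0, 0, 0, 0.071], [-0.451, -0.218, 0.019, 0, 0, 0.071], [-0.451, -0.218, 0.019, 0, 0, 0.071], [-0.451, -0.218, 0.019, 0, 0, 0.071], [-0.451, -0.218, 0.019, 0, 0, 0.071]]}}

```text
t: 26.9
ee_pos: [0.4286, 0.2485, 0.3805]
eef_rot: [3.141, -0.0, -0.091]
ft_force: [-0.1, 0.4, 0.4]
gripper_width: 0.839
finger_force: 0.0
```

```bash
python3 -c "
from h import *
p,st=look('w8',['soap_mid','dish_mid','pin'])
"
```

```text
soap_mid [([0.429, 0.249, 0.029], 0.7)]
dish_mid [([0.591, 0.163, 0.008], 0.78)]
pin [([0.414, 0.134, 0.014], 0.73)]
```

View pics/w8.png

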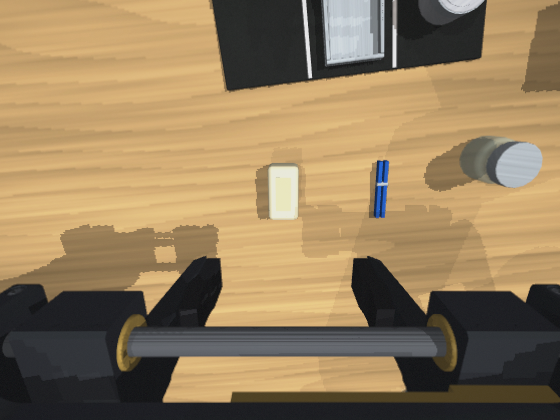

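The soap's top face spans (270,165)–(298,219), square to the tool. The pin at (381,188) is well clear.

```bash
python3 -c "
from h import *
p,st=look('w8b')
w=ray(p,[(270,165),(298,165),(298,219),(271,219)],.03,st); print(np.round(w[:,:2]*1000).tolist(),w.mean(0))
w=ray(p,[(517,164)],.064,st); print('jar',w)
rel([*w.mean(0)[:2],.18],-.09,st)
w=ray(p,[(270,165),(298,165),(298,219),(271,219)],.03,st);rel([*w.mean(0)[:2],.18],-.09,st)
"
```

```text
[[460.0, 263.0], [457.0, 232.0], [393.0, 237.0], [396.0, 269.0]] [0.42659142 0.25045817 0.03      ]
jar [[0.44368154 0.01270244 0.064     ]]
row [0.092, 0.583, 0.502, 0.0, 0.0, -0.001]
row [-0.005, -0.005, 0.502, 0.0, 0.0, -0.001]
```

>>> {"fn": "step_arm", "kwargs": {"rows": [[-0.005, -0.005, 0.12, 0, 0, 0], [-0.005, -0.005, 0.24, 0, 0, 0], [-0.005, -0.005, 0.36, 0, 0, 0], [-0.005, -0.005, 0.45, 0, 0, 0], [-0.005, -0.005, 0.49, 0, 0, 0], [-0.005, -0.005, 0.5, 0, 0, 0], [-0.005, -0.005, 0.5, 0, 0, 0]]}}

```text
t: 28.02
ee_pos: [0.4263, 0.2513, 0.1817]
eef_rot: [-3.141, -0.002, -0.091]
ft_force: [-0.3, -0.6, 0.3]
gripper_width: 0.84
finger_force: 0.0
```

>>> {"fn": "step_arm", "kwargs": {"rows": [[0, 0, 0, 0, 0, 0], [0, 0, 0, 0, 0, 0], [0, 0, 0, 0, 0, 0], [0, 0, 0, 0, 0, 0], [0, 0, 0, 0, 0, 0], [0, 0, 0, 0, 0, 0], [0, 0, 0, 0, 0, 0], [0, 0, 0, 0, 0, 0], [0, 0, 0, 0, 0, 0], [0, 0, 0, 0, 0, 0]], "grip": -1, "force": 15}}

```text
t: 29.28
ee_pos: [0.4257, 0.2512, 0.1809]
eef_rot: [-3.141, -0.0, -0.091]
ft_force: [-1.2, 0.2, 5.6]
gripper_width: 0.406
finger_force: 15.0
```

```bash
python3 -c "
from h import *
s=ctrl.observe();rel([.6095,.1655,s['ee_pos'][2]+.0115],.021)"
```

```text
row [0.477, 0.172, -0.029, -0.0, -0.0, -0.071]
```

>>> {"fn": "step_arm", "kwargs": {"rows": [[0, 0, -0.1, 0, 0, 0], [0, 0, -0.25, 0, 0, 0], [0.12, 0.04, -0.35, 0, 0, -0.071], [0.24, 0.08, -0.35, 0, 0, -0.071], [0.36, 0.13, -0.35, 0, 0, -0.071], [0.478, 0.172, -0.35, 0, 0, -0.071], [0.478, 0.172, -0.35, 0, 0, -0.071], [0.478, 0.172, -0.25, 0, 0, -0.071], [0.478, 0.172, -0.15, 0, 0, -0.071], [0.478, 0.172, -0.08, 0, 0, -0.071], [0.478, 0.172, -0.045, 0, 0, -0.071], [0.478, 0.172, -0.033, 0, 0, -0.071], [0.478, 0.172, -0.029, 0, 0, -0.071], [0.478, 0.172, -0.029, 0, 0, -0.071], [0.478, 0.172, -0.029, 0, 0, -0.071]]}}

```text
t: 31.15
ee_pos: [0.6102, 0.1654, 0.1933]
eef_rot: [-3.141, -0.002, 0.021]
ft_force: [0.5, 0.7, -1.4]
gripper_width: 0.405
finger_force: 15.0
```

>>> {"fn": "step_arm", "kwargs": {"rows": [[0, 0, 0, 0, 0, 0], [0, 0, 0, 0, 0, 0], [0, 0, 0, 0, 0, 0], [0, 0, 0, 0, 0, 0], [0, 0, -0.1, 0, 0, 0], [0, 0, -0.25, 0, 0, 0], [0, 0, -0.4, 0, 0, 0], [0, 0, -0.5, 0, 0, 0], [0, 0, -0.5, 0, 0, 0]], "grip": 0.4}}

```text
t: 32.28
ee_pos: [0.6107, 0.1655, 0.3972]
eef_rot: [-3.141, -0.008, 0.021]
ft_force: [-0.1, -0.9, -0.4]
gripper_width: 0.699
finger_force: 0.0
```

```bash
python3 -c "
from h import *
look('w9',['dish_mid','soap_mid'])
rel([.445,.009,.40],.02)"
```

```text
dish_mid [([0.632, 0.165, 0.009], 0.96)]
soap_mid [([0.614, 0.169, 0.04], 0.61)]
row [-0.419, 0.382, -0.022, 0.0, 0.001, 0.001]
```

View pics/w9.png

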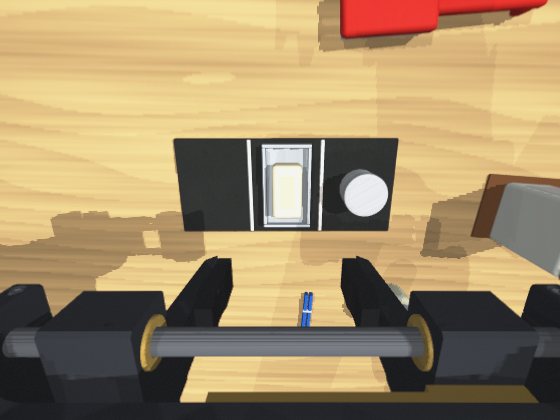

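The soap lies flat and lengthways in the dish, near its centre. The jar is next.

>>> {"fn": "step_arm", "kwargs": {"rows": [[-0.14, 0.12, 0, 0, 0, 0], [-0.28, 0.25, 0, 0, 0, 0], [-0.419, 0.382, 0, 0, 0, 0], [-0.419, 0.382, 0, 0, 0, 0], [-0.419, 0.382, 0, 0, 0, 0], [-0.419, 0.382, 0, 0, 0, 0]], "grip": 1}}

```text
t: 33.17
ee_pos: [0.4455, 0.0092, 0.3914]
eef_rot: [-3.141, 0.001, 0.02]
ft_force: [0.4, 0.0, 0.1]
gripper_width: 1.0
finger_force: 0.0
```

```bash
python3 -c "
from h import *
look('w10',['jar_mid','pin'])
rel([.445,.010,.182],.02)"
```

```text
jar_mid []
pin [([0.412, 0.131, 0.008], 0.87)]
row [-0.002, -0.001, 0.525, -0.0, 0.001, 0.001]
```

View pics/w10.png

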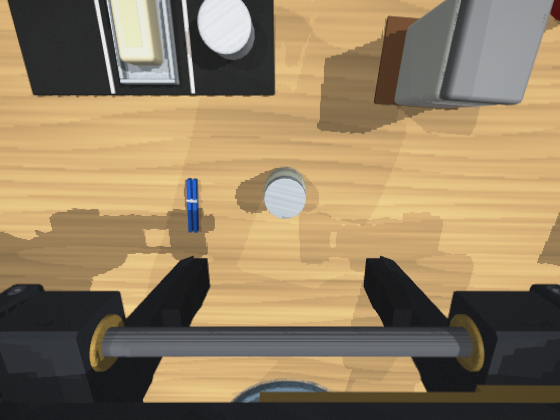

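The jar lid is centred at (285,197), with room on both sides.

```bash
python3 -c "
from h import *
p,st=look('w10b')
w=ray(p,[(285,197)],.064,st);print(w)
rel([*w[0][:2],.182],.02,st)"
```

```text
[[0.44492411 0.01066927 0.064     ]]
row [-0.002, -0.002, 0.525, -0.0, 0.001, 0.001]
```

>>> {"fn": "step_arm", "kwargs": {"rows": [[-0.002, -0.003, 0.12, 0, 0, 0], [-0.002, -0.003, 0.24, 0, 0, 0], [-0.002, -0.003, 0.36, 0, 0, 0], [-0.002, -0.003, 0.46, 0, 0, 0], [-0.002, -0.003, 0.51, 0, 0, 0], [-0.002, -0.003, 0.525, 0, 0, 0], [-0.002, -0.003, 0.525, 0, 0, 0]]}}

```text
t: 34.25
ee_pos: [0.4449, 0.0104, 0.1824]
eef_rot: [-3.141, 0.0, 0.022]
ft_force: [0.3, -0.5, -0.5]
gripper_width: 1.001
finger_force: 0.0
```

>>> {"fn": "step_arm", "kwargs": {"rows": [[0, 0, 0, 0, 0, 0], [0, 0, 0, 0, 0, 0], [0, 0, 0, 0, 0, 0], [0, 0, 0, 0, 0, 0], [0, 0, 0, 0, 0, 0], [0, 0, 0, 0, 0, 0], [0, 0, 0, 0, 0, 0], [0, 0, 0, 0, 0, 0]], "grip": -1, "force": 20}}

```text
t: 35.25
ee_pos: [0.4447, 0.0102, 0.1826]
eef_rot: [-3.142, -0.0, 0.021]
ft_force: [-0.4, 1.5, 5.1]
gripper_width: 0.573
finger_force: 20.0
```

```bash
python3 -c "
from h import *
s=ctrl.observe();rel([.6065,.2575,s['ee_pos'][2]+.0075],.021)"
```

```text
row [0.417, -0.61, -0.019, -0.0, -0.0, -0.0]
```

>>> {"fn": "step_arm", "kwargs": {"rows": [[0, 0, -0.1, 0, 0, 0], [0, 0, -0.25, 0, 0, 0], [0.08, -0.12, -0.3, 0, 0, 0], [0.16, -0.24, -0.3, 0, 0, 0], [0.24, -0.36, -0.3, 0, 0, 0], [0.32, -0.48, -0.3, 0, 0, 0], [0.417, -0.61, -0.3, 0, 0, 0], [0.417, -0.61, -0.3, 0, 0, 0], [0.417, -0.61, -0.2, 0, 0, 0], [0.417, -0.61, -0.1, 0, 0, 0], [0.417, -0.61, -0.05, 0, 0, 0], [0.417, -0.61, -0.026, 0, 0, 0], [0.417, -0.61, -0.018, 0, 0, 0], [0.417, -0.61, -0.018, 0, 0, 0], [0.417, -0.61, -0.018, 0, 0, 0]]}}

```text
t: 37.12
ee_pos: [0.6068, 0.2578, 0.1909]
eef_rot: [-3.141, -0.002, 0.021]
ft_force: [-0.8, 0.9, -1.5]
gripper_width: 0.579
finger_force: 20.0
```

>>> {"fn": "step_arm", "kwargs": {"rows": [[0, 0, 0, 0, 0, 0], [0, 0, 0, 0, 0, 0], [0, 0, 0, 0, 0, 0], [0, 0, 0, 0, 0, 0], [0, 0, -0.1, 0, 0, 0], [0, 0, -0.25, 0, 0, 0], [0, 0, -0.4, 0, 0, 0], [-0.1, 0.1, -0.5, 0, 0, 0], [-0.2, 0.22, -0.5, 0, 0, 0], [-0.2, 0.22, -0.5, 0, 0, 0], [-0.2, 0.22, -0.5, 0, 0, 0]], "grip": 0.5}}

```text
t: 38.5
ee_pos: [0.5283, 0.1678, 0.39]
eef_rot: [-3.141, -0.001, 0.02]
ft_force: [-0.7, 0.1, 0.5]
gripper_width: 0.75
finger_force: 0.0
```

```bash
python3 -c "
from h import *
look('w11',['jar_mid','dish_mid','soap_mid','tin_mid','canister_mid'])"
```

```text
jar_mid [([0.602, 0.25, 0.067], 0.85), ([0.419, 0.129, 0.013], 0.3)]
dish_mid [([0.626, 0.167, 0.011], 0.76)]
soap_mid [([0.612, 0.164, 0.038], 0.78)]
tin_mid [([0.616, 0.075, 0.048], 0.59)]
canister_mid [([0.585, -0.116, 0.04], 0.87)]
```

View pics/w11.png

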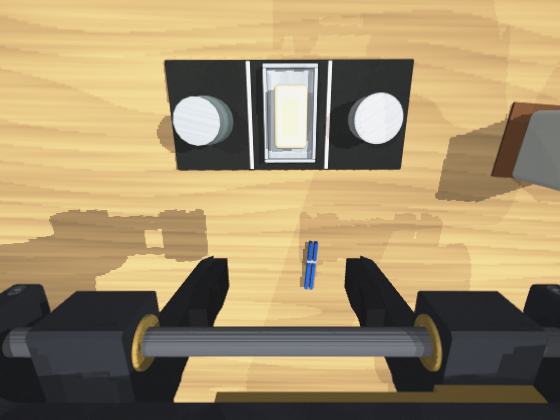

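All three bays are filled. The jar lid is at (197,121), the dish spans (264,65)–(314,161), the soap (275,85)–(307,148), and the tin top is at (379,118). One check of the numbers, then I'll hand in.

```bash
python3 -c "
from h import *
p,st=look('w11b')
w=lambda uv,z:np.round(ray(p,uv,z,st)[:,:2].mean(0),4)
m=w([(165,60),(413,60),(400,169),(178,170)],.006)
P={'jar':w([(197,121)],.07),'dish':w([(264,65),(316,65),(314,161),(267,162)],.02),'soap':w([(275,85),(307,85),(306,148),(276,149)],.04),'tin':w([(379,118)],.046)}
c,s=np.cos(.022),np.sin(.022)
print(m)
ok=True
for k,v in P.items():
  d=v-m;d=np.array([c*d[0]+s*d[1],-s*d[0]+c*d[1]]);print(k,np.round(d*1000,1))
  ok&=np.abs(d-[0,{'jar':.093,'tin':-.093}.get(k,0)]).max()<.009
print(ok)
if ok: print(ctrl.close_job())"
```

```text
[0.6088 0.1668]
jar [-2.  90.1]
dish [ 2.7 -1.4]
soap [ 0.7 -1.9]
tin [  0.4 -94. ]
True
the job is handed in; nothing more can be done
None
```

The job is handed in at about 39 s: my last pictures put the tin, dish, soap and jar within about 3 mm of their targets, and the canister, placed but only partly in view afterwards, looked centred on its cork mat; no verdict came back.

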